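# Move the cut tubes to the inspection rack in cutting order

## Robot

A 6-joint arm with a two-finger parallel gripper is mounted at the origin on the work surface. World frame = base frame: x ahead of the robot, y to its left, z up, the work surface at z = 0. Lengths are in m, angles in rad, forces in N, time in s.
With the tool pointing down it reaches from about 0.15 to 0.775 m from the base axis. Payload 6.1 kg.
Tool frame: the origin (TCP) lies between the finger pads; the fingertips stand 19 mm ahead of it and the grasp point (between the pads) is the TCP; x points along the fingers, y is the direction in which the jaws open and shut, and the axes are right-handed (so a half turn about x gives the same grasp; the last joint's range is limited). The gripper opens to 85 mm and grips with 20 to 120 N. Pads are 22 mm wide; open, the fingers measure 114 mm over their backs; the gripper's body (76 mm by 85 mm) begins 54 mm behind the grasp point. The pads swing forward as they close: fully open they stand 13 mm farther back than shut.
Start: joints at [-1.152, 0.126, -0.04, 1.405, 0, 1.571], TCP at [0.213, -0.48, 0.25] pointing down, gripper open.
Joint ranges: [-2.72, 2.72], [-0.95, 1.95], [-1.27, 1.35], [-1.78, 2.02], [-1.46, 1.47], [-3.14, 3.14]. Speed limits (rad/s): [2.39, 2.39, 3.01, 3.14, 3.14, 3.14].

## Interface

Orientations are given as [roll, pitch, yaw] about the fixed x, y, z axes, in that order (R = Rz(yaw) Ry(pitch) Rx(roll)).
In Python, from workcell import robot, vision gives the robot as it stands.
- The arm moves only by the tool servo_tool, never from a script. Its argument "increments" is a list that holds one entry, the list of rows, each a list of 7 numbers: the shift along the tool's x, y, z in units of 30 mm (1.0 is 30 mm), then the turn, a rotation vector about the tool's x, y, z in rad, then the opening, from 0 (shut) to 1 (fully open). A call has 1 to 20 rows; each row shifts and turns the pose as measured when the row begins, along the tool's axes as they then stand; what a row does not reach is not made up. A row lasts 1/10 s, in which the tool goes at most 50 mm and 8.59 degrees, less where a joint would pass 70% of its speed; a pose out of reach is approached as far as the arm can. A call is refused whole if a number of a shift passes 1 or a number of a turn 0.15, either way. A call with a gripper value outside its range is refused whole. The fingers move at their own pace and stop on an object; "squeeze" is the grip in N (left out, the last holds). Time passes only in rows, so rows that do not move let the fingers close. It gives the time, the measured TCP pose, the force and the opening at its end, in the units of the state.
- robot.get_obs(): the state, without advancing time (a new reading comes with each control period).
- vision.read_camera(name): name is "scene" or "top" or "wrist"; returns the picture (480x640x3 uint8, red, green, blue); there is no depth.
- vision.camera_model(name): a dict with "fx", "fy", "cx", "cy" (pixels), "k1" (the pictures are not rectified: a ray, as slopes to the right and down, at radius r is drawn at 1 + k1 r^2 times it, then the intrinsics apply), "rvec" (rotation vector, rad) and "tvec" (3), from world to camera coordinates, as OpenCV has them. Camera axes: x right, y down, z forward; pixel columns grow to the right and rows downward; lengths in m; the calibration is good to about 2 mm. A picture is of the moment at which its call begins: read the wrist's pose just before it. camera_model takes no time and is no camera call; for the wrist camera it gives the pose at the moment of the call.
- robot.sign_off(): hands the job in, once; it reports no verdict.
The state is a dict: "t": time; "joints": joint angles; "qvel": joint speeds; "joint_efforts": joint torques, N m; "eef_pos": TCP position; "tcp_rot": TCP orientation; "ft_force": force on the tool from outside, world axes, zero at the start; "moment": the same for the moment, N m; "width": finger opening in m.
Only numpy, scipy, OpenCV 4.12 (cv2) and the standard library are available. Lean on these libraries where they do the work, as an engineer would, in place of code of your own. Each camera call takes 0.05 s, during which the arm holds its last target. There are 200 camera calls.

## Task

The four steel tubes lie in the saw's teal outfeed rack in the order they were cut, the first cut nearest that rack's red end stop. Move them to the empty grey inspection rack in the same order, so that the first cut lies nearest the inspection rack's own red stop and the others follow, each lying in its own pair of V notches and centred along its length. Set them down, do not drop them.

Things in the scene. Friction and masses are not known exactly. Their poses are not given: they have to be found in the camera images.
- tube_yellow_center (a point): Centre of the loose steel tube with yellow paint bands on both ends: dark grey, outside diameter 30 mm, length 130 mm, about 0.18 kg, lying level. x runs along the tube (either way round is the same; it may have rolled about x). The bands cover the outer 30 mm at each end; grip the bare middle across its diameter, from above.
- tube_blue_center (a point): Centre of the loose steel tube with blue paint bands on both ends: dark grey, outside diameter 30 mm, length 130 mm, about 0.18 kg, lying level. x runs along the tube (either way round is the same; it may have rolled about x). The bands cover the outer 30 mm at each end; grip the bare middle across its diameter, from above.
- tube_white_center (a point): Centre of the loose steel tube with white paint bands on both ends: dark grey, outside diameter 30 mm, length 130 mm, about 0.18 kg, lying level. x runs along the tube (either way round is the same; it may have rolled about x). The bands cover the outer 30 mm at each end; grip the bare middle across its diameter, from above.
- tube_green_center (a point): Centre of the loose steel tube with green paint bands on both ends: dark grey, outside diameter 30 mm, length 130 mm, about 0.18 kg, lying level. x runs along the tube (either way round is the same; it may have rolled about x). The bands cover the outer 30 mm at each end; grip the bare middle across its diameter, from above.
- cradle_yellow: Fixed cradle on the teal outfeed rack where the yellow-banded tube starts: a strap with two upturned V notches, 42 mm either side of its middle, each 24 mm long. Origin: under the strap's middle, 20 mm above the bench; the seated tube's centre is 28 mm higher. x along the tube; y along the row, TOWARDS that rack's RED end stop (the other is grey). Cradles 64 mm apart, stops 40 mm high.
- cradle_blue: Fixed cradle on the teal outfeed rack where the blue-banded tube starts: a strap with two upturned V notches, 42 mm either side of its middle, each 24 mm long. Origin: under the strap's middle, 20 mm above the bench; the seated tube's centre is 28 mm higher. x along the tube; y along the row, TOWARDS that rack's RED end stop (the other is grey). Cradles 64 mm apart, stops 40 mm high.
- cradle_white: Fixed cradle on the teal outfeed rack where the white-banded tube starts: a strap with two upturned V notches, 42 mm either side of its middle, each 24 mm long. Origin: under the strap's middle, 20 mm above the bench; the seated tube's centre is 28 mm higher. x along the tube; y along the row, TOWARDS that rack's RED end stop (the other is grey). Cradles 64 mm apart, stops 40 mm high.
- cradle_green: Fixed cradle on the teal outfeed rack where the green-banded tube starts: a strap with two upturned V notches, 42 mm either side of its middle, each 24 mm long. Origin: under the strap's middle, 20 mm above the bench; the seated tube's centre is 28 mm higher. x along the tube; y along the row, TOWARDS that rack's RED end stop (the other is grey). Cradles 64 mm apart, stops 40 mm high.
- inspection_rack: Fixed grey rack, empty at first: two rails 20 mm high, 324 mm long, with four cradles like the outfeed rack's. Origin: its centre, at bench height. y along the row, x along the tubes. Places at y = -96, -32, 32, 96 mm; a seated tube's centre is at x = 0, 48 mm above the bench. V tops 50 mm above the bench, mouth 45 mm: a tube within 7 mm sideways slides home.
- red_stop: Red end stop of the inspection rack: fixed angle-iron piece, 104 mm wide along the rack's x, 14 mm deep, 40 mm high. Origin: centre of its underside, 20 mm above the bench, at y = +152 or -152 mm of the inspection rack (either end), 56 mm beyond the nearest place. A grey piece of the same shape is at the other end.
Things that resemble listed ones, but are neither listed nor needed, are in the scene too. Leave any pink or purple look-alike of the part that bears tube_yellow_center alone.

How it is judged:
At the end, for the whole second after the job is handed in: Each tube rests in the inspection rack's notches at the same rank from its red stop as its cradle has from the outfeed rack's red stop: within 10 mm along the row, 15 mm of centred lengthwise, 5 mm of seated height (48 mm), 0.12 rad of the notches' direction; all still and released (((y of each of cradle_blue, cradle_white, cradle_green in the frame of cradle_yellow below 0.032 m and horizontal distance between tube_yellow_center and red_stop between 0.046 and 0.066 m) or (y of each of cradle_blue, cradle_white, cradle_green in the frame of cradle_yellow below 0.096 m and y of any of cradle_blue, cradle_white, cradle_green in the frame of cradle_yellow above 0.032 m and horizontal distance between tube_yellow_center and red_stop between 0.11 and 0.13 m) or (y of each of cradle_blue, cradle_white, cradle_green in the frame of cradle_yellow below 0.16 m and y of any of cradle_blue, cradle_white, cradle_green in the frame of cradle_yellow above 0.096 m and horizontal distance between tube_yellow_center and red_stop between 0.174 and 0.194 m) or (y of each of cradle_blue, cradle_white, cradle_green in the frame of cradle_yellow below 0.224 m and y of any of cradle_blue, cradle_white, cradle_green in the frame of cradle_yellow above 0.16 m and horizontal distance between tube_yellow_center and red_stop between 0.238 and 0.258 m)) and ((y of each of cradle_yellow, cradle_white, cradle_green in the frame of cradle_blue below 0.032 m and horizontal distance between tube_blue_center and red_stop between 0.046 and 0.066 m) or (y of each of cradle_yellow, cradle_white, cradle_green in the frame of cradle_blue below 0.096 m and y of any of cradle_yellow, cradle_white, cradle_green in the frame of cradle_blue above 0.032 m and horizontal distance between tube_blue_center and red_stop between 0.11 and 0.13 m) or (y of each of cradle_yellow, cradle_white, cradle_green in the frame of cradle_blue below 0.16 m and y of any of cradle_yellow, cradle_white, cradle_green in the frame of cradle_blue above 0.096 m and horizontal distance between tube_blue_center and red_stop between 0.174 and 0.194 m) or (y of each of cradle_yellow, cradle_white, cradle_green in the frame of cradle_blue below 0.224 m and y of any of cradle_yellow, cradle_white, cradle_green in the frame of cradle_blue above 0.16 m and horizontal distance between tube_blue_center and red_stop between 0.238 and 0.258 m)) and ((y of each of cradle_yellow, cradle_blue, cradle_green in the frame of cradle_white below 0.032 m and horizontal distance between tube_white_center and red_stop between 0.046 and 0.066 m) or (y of each of cradle_yellow, cradle_blue, cradle_green in the frame of cradle_white below 0.096 m and y of any of cradle_yellow, cradle_blue, cradle_green in the frame of cradle_white above 0.032 m and horizontal distance between tube_white_center and red_stop between 0.11 and 0.13 m) or (y of each of cradle_yellow, cradle_blue, cradle_green in the frame of cradle_white below 0.16 m and y of any of cradle_yellow, cradle_blue, cradle_green in the frame of cradle_white above 0.096 m and horizontal distance between tube_white_center and red_stop between 0.174 and 0.194 m) or (y of each of cradle_yellow, cradle_blue, cradle_green in the frame of cradle_white below 0.224 m and y of any of cradle_yellow, cradle_blue, cradle_green in the frame of cradle_white above 0.16 m and horizontal distance between tube_white_center and red_stop between 0.238 and 0.258 m)) and ((y of each of cradle_yellow, cradle_blue, cradle_white in the frame of cradle_green below 0.032 m and horizontal distance between tube_green_center and red_stop between 0.046 and 0.066 m) or (y of each of cradle_yellow, cradle_blue, cradle_white in the frame of cradle_green below 0.096 m and y of any of cradle_yellow, cradle_blue, cradle_white in the frame of cradle_green above 0.032 m and horizontal distance between tube_green_center and red_stop between 0.11 and 0.13 m) or (y of each of cradle_yellow, cradle_blue, cradle_white in the frame of cradle_green below 0.16 m and y of any of cradle_yellow, cradle_blue, cradle_white in the frame of cradle_green above 0.096 m and horizontal distance between tube_green_center and red_stop between 0.174 and 0.194 m) or (y of each of cradle_yellow, cradle_blue, cradle_white in the frame of cradle_green below 0.224 m and y of any of cradle_yellow, cradle_blue, cradle_white in the frame of cradle_green above 0.16 m and horizontal distance between tube_green_center and red_stop between 0.238 and 0.258 m)) and x of tube_yellow_center in the frame of inspection_rack between -0.015 and 0.015 m and z of tube_yellow_center in the frame of inspection_rack between 0.0432 and 0.0532 m and angle between the x axis of each of tube_yellow_center, tube_blue_center, tube_white_center, tube_green_center and the x axis of inspection_rack, either way round below 0.12 rad and linear speed of each of tube_yellow, tube_blue, tube_white, tube_green below 0.02 m/s and angular speed of each of tube_yellow, tube_blue, tube_white, tube_green below 0.3 rad/s and x of tube_blue_center in the frame of inspection_rack between -0.015 and 0.015 m and z of tube_blue_center in the frame of inspection_rack between 0.0432 and 0.0532 m and x of tube_white_center in the frame of inspection_rack between -0.015 and 0.015 m and z of tube_white_center in the frame of inspection_rack between 0.0432 and 0.0532 m and x of tube_green_center in the frame of inspection_rack between -0.015 and 0.015 m and z of tube_green_center in the frame of inspection_rack between 0.0432 and 0.0532 m); the robot touches nothing.
It fails at once if the yellow tube is dropped: it falls faster than 0.6 m/s (about 2 cm of free fall) with no finger on it (contact force between the fingers and tube_yellow below 0.05 N and linear speed of tube_yellow above 0.6 m/s).
It fails at once if the blue tube is dropped: it falls faster than 0.6 m/s (about 2 cm of free fall) with no finger on it (contact force between the fingers and tube_blue below 0.05 N and linear speed of tube_blue above 0.6 m/s).
It fails at once if the white tube is dropped: it falls faster than 0.6 m/s (about 2 cm of free fall) with no finger on it (contact force between the fingers and tube_white below 0.05 N and linear speed of tube_white above 0.6 m/s).
It fails at once if the green tube is dropped: it falls faster than 0.6 m/s (about 2 cm of free fall) with no finger on it (contact force between the fingers and tube_green below 0.05 N and linear speed of tube_green above 0.6 m/s).
It also fails if it takes over 102 s, if anything falls off the work surface, if the arm or the gripper's body presses on something with over 40 N, if the wrist force passes 120 N, or if a joint passes its speed limit or range.

## Working session

There is one attempt and no reset: what is moved stays moved. The work goes in short steps, Python scripts to look and compute and a tool call to move; the robot and the scene stay as the last step left them, time stands still between calls to the robot, and variables do not carry over. Pictures are saved under pics/ and viewed, about 12 in all and at most 16, crops included, and the job is handed in when it is done.

Besides the shell and the picture viewer there is one more tool, called after "Request:" by a JSON object that holds its "method" and its "body". servo_tool: Moves the arm, as the interface text tells. Its arguments: {"type":"object","properties":{"increments":{"type":"array","items":{"type":"array","items":{"type":"array","items":{"type":"number"}}}},"squeeze":{"type":"number"}},"required":["increments"]}

```bash
mkdir -p pics
python3 - <<'E'
from workcell import robot, vision
import cv2
o=robot.get_obs();print({k:o[k] for k in('t','eef_pos','tcp_rot','width')})
for n in("top","scene"):
    cv2.imwrite(f"pics/{n}0.png",vision.read_camera(n)[:,:,::-1]);print(n,vision.camera_model(n))
E
```

```text
{'t': 0.0, 'eef_pos': array([ 0.2133254 , -0.47927698,  0.24952039]), 'tcp_rot': array([-1.57597156,  1.56915933,  1.98439018]), 'width': 0.0854192809613022}
top {'fx': 618.8906884228685, 'fy': 618.8906884228685, 'cx': 325.845610179302, 'cy': 233.50547174167068, 'k1': -0.059444218654639405, 'rvec': array([ 2.13528003, -2.08667956,  0.18386994]), 'tvec': array([-0.00368919,  0.45677646,  1.38343954])}
scene {'fx': 507.89636074142607, 'fy': 507.89636074142607, 'cx': 314.7623620470375, 'cy': 250.98699244570895, 'k1': -0.005443231735007674, 'rvec': array([ 2.21580033,  0.69463091, -0.30694756]), 'tvec': array([-0.36511235, -0.14096489,  1.19963662])}
```

View pics/top0.png

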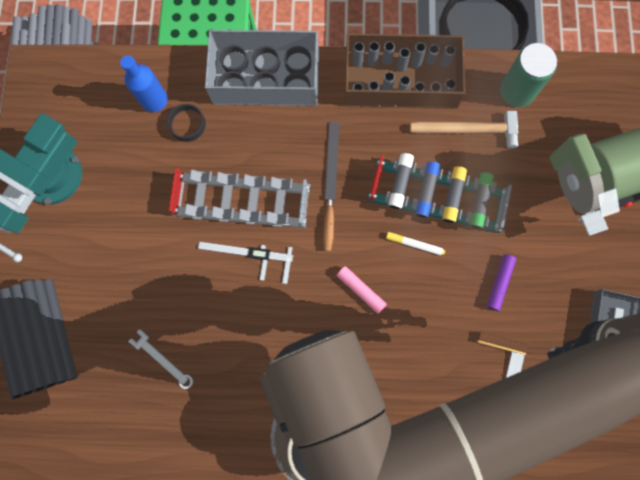

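View pics/scene0.png

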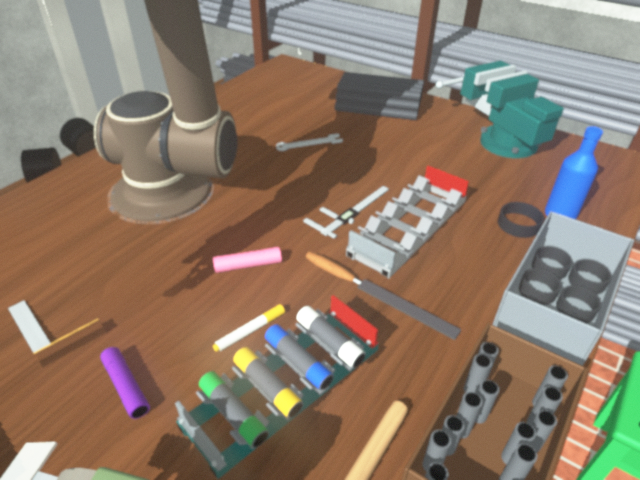

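The top view shows the outfeed rack's red stop at px (377,180), with white, blue, yellow and green following from it. The inspection rack's red stop is at px (176,191). Next I'll enlarge both racks to measure them.

Run:
```python
import cv2
im=cv2.imread("pics/top0.png")
a=cv2.resize(im[145:245,360:520],None,fx=5,fy=5,interpolation=cv2.INTER_CUBIC)
b=cv2.resize(im[155:240,160:320],None,fx=5,fy=5,interpolation=cv2.INTER_CUBIC)
cv2.imwrite("pics/a.png",a);cv2.imwrite("pics/b.png",b)
```

```text
(no output)
```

View pics/a.png

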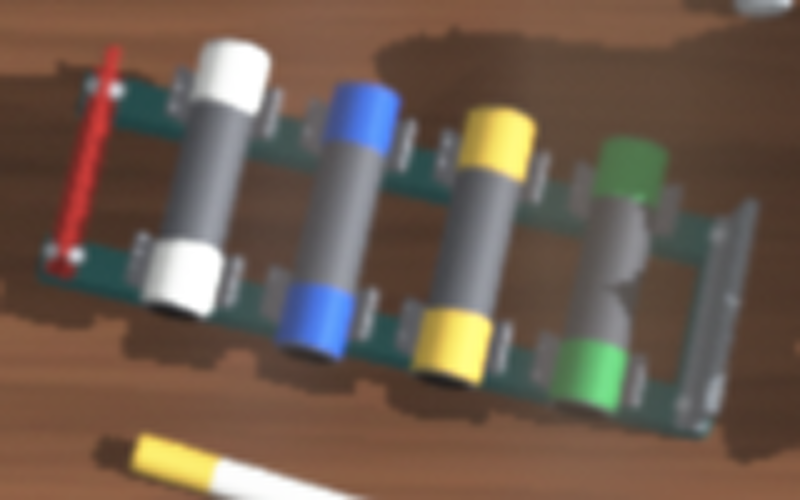

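View pics/b.png

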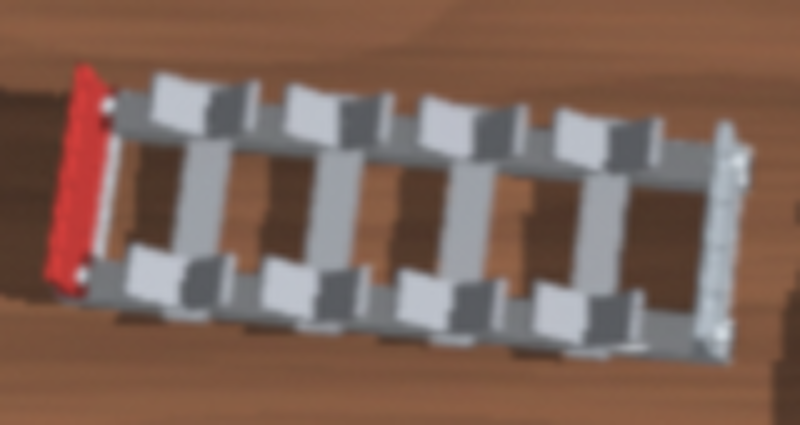

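```bash
cat > h.py <<'E'
import numpy as np, cv2, json
from scipy.optimize import least_squares
from scipy.spatial.transform import Rotation as R
from workcell import robot, vision
def proj(m,P):
    c=R.from_rotvec(m["rvec"]).apply(P)+m["tvec"]; s=c[:,:2]/c[:,2:]
    s=s*(1+m["k1"]*(s**2).sum(1,keepdims=True))
    return s*[m["fx"],m["fy"]]+[m["cx"],m["cy"]]
def place(q,L):  # q=(x,y,yaw)
    L=np.asarray(L,float); P=R.from_euler('z',q[2]).apply(L)+[q[0],q[1],0]; return P
def fit(m,L,px,q0):
    f=least_squares(lambda q:(proj(m,place(q,L))-px).ravel(),q0,loss='soft_l1')
    return f.x,(proj(m,place(f.x,L))-px)
def tool(): 
    o=robot.get_obs(); return o,R.from_euler('xyz',o["tcp_rot"])
def delta(p,yaw):
    """tool-frame shift (mm and units) to p and rotvec to tool-down with jaws along the row (y axis at yaw), nearest half-turn"""
    o,T=tool(); best=None
    for s in(1,-1):
        y=s*np.array([-np.sin(yaw),np.cos(yaw),0]); x=np.array([0,0,-1.]); G=R.from_matrix(np.c_[x,y,np.cross(x,y)])
        rv=(T.inv()*G).as_rotvec()
        if best is None or np.linalg.norm(rv)<np.linalg.norm(best): best=rv
    d=T.inv().apply(np.array(p)-o["eef_pos"])
    print("t",round(o["t"],2),"pos",o["eef_pos"].round(4),"w",round(o["width"],4),"F",np.round(o["ft_force"],1),"j6",round(o["joints"][5],2))
    print("shift units tool xyz",(d/0.03).round(3),"rotvec",best.round(4))
E
python3 - <<'E'
from h import *
m=vision.camera_model("top")
Rm=R.from_rotvec(m["rvec"]); print("cam pos",-Rm.inv().apply(m["tvec"]))
tp=np.array([[222,104],[190,244],[359.5,145],[320,289.5],[492,175.5],[453.5,315],[631,197],[593,344]])/5+[359.6,144.6]
L=[[s*.035,y,.048] for y in(.096,.032,-.032,-.096) for s in(1,-1)]
q,r=fit(m,L,tp,[.55,-.3,0]); print("outfeed",q,r.round(1).tolist())
for i in range(4):
    qi,ri=fit(m,np.array(L[2*i:2*i+2])*[1,0,1],tp[2*i:2*i+2],[.55,-.3,0]); print(qi.round(4),ri.round(1).tolist(), place(q,[[0,L[2*i][1],.048]]).round(4))
ys=[.096,.032,-.032,-.096]; L2=[];px=[]
A=[[(155,73),(259,82)],[(289,85),(393,95)],[(424,96),(527,105)],[(558,109),(662,118)]]
B=[[(133,244),(236,256)],[(268,256),(370,265)],[(402,268),(505,278)],[(537,282),(643,291)]]
C=[(127,287),(261,301),(397,315),(532,327)]; D=[(150,118),(284,130),(419,142),(553,156)]
for y,a,b,c,d in zip(ys,A,B,C,D):
    L2+=[[.054,y+.0225,.05],[.054,y-.0225,.05],[-.03,y+.0225,.05],[-.03,y-.0225,.05],[-.054,y+.0225,.05],[.03,y+.0225,.05]]; px+=a+b+[c,d]
px=np.array(px)/5+[159.6,154.6]
q2,r2=fit(m,L2,px,[.55,.1,0]); print("insp",q2,r2.round(1).tolist())
print(place(q2,[[0,y,.048] for y in ys]).round(4))
o,T=tool(); print(T.as_matrix().round(3))
delta(place(q,[[0,.096,.15]])[0],q[2])
E
```

```text
cam pos [ 0.18295694 -0.02408775  1.44516776]
outfeed [ 0.56545963 -0.25923268 -0.23111967] [[0.4, 0.6], [-0.1, 0.5], [-0.5, -1.1], [0.7, -1.9], [-0.4, -0.6], [1.0, -0.3], [-1.4, 1.7], [0.0, 0.6]]
[ 0.5888 -0.1654 -0.2155] [[0.0, -0.0], [-0.0, 0.0]] [[ 0.5875 -0.1658  0.048 ]]
[ 0.5692 -0.2278 -0.2653] [[-0.1, 0.5], [0.1, -0.5]] [[ 0.5728 -0.2281  0.048 ]]
[ 0.5571 -0.2897 -0.2753] [[-0.0, 0.0], [0.0, -0.0]] [[ 0.5581 -0.2904  0.048 ]]
[ 0.5463 -0.3544 -0.2696] [[-0.2, 0.7], [0.2, -0.7]] [[ 0.5435 -0.3527  0.048 ]]
insp [ 0.54177831  0.21384948 -0.07586131] [[0.9, -0.4], [-1.1, -0.5], [0.2, -0.2], [-1.5, -0.8], [-0.1, 1.2], [0.5, 0.3], [0.8, -0.4], [-1.2, -0.7], [0.1, -0.1], [-1.2, -0.1], [0.2, 0.9], [0.4, 0.4], [0.6, -0.1], [-1.0, -0.2], [0.5, 0.1], [-1.0, -0.1], [0.1, 0.7], [0.3, 0.5], [0.8, -0.3], [-1.0, -0.3], [0.7, -0.2], [-1.2, -0.1], [0.5, 0.9], [0.6, 0.2]]
[[0.5491 0.3096 0.048 ]
 [0.5442 0.2458 0.048 ]
 [0.5394 0.1819 0.048 ]
 [0.5345 0.1181 0.048 ]]
[[-0.001  0.407 -0.914]
 [ 0.001 -0.914 -0.407]
 [-1.    -0.001 -0.   ]]
t 0.1 pos [ 0.2134 -0.4793  0.2496] w 0.0855 F [ 0.2  1.  -0.7] j6 1.57
shift units tool xyz [  3.326  -4.472 -15.642] rotvec [6.499e-01 5.000e-04 1.400e-03]
```

Request:
{"method": "servo_tool", "body": {"increments": [[[0.1, -0.29, -1, 0, 0, 0, 0.6], [0.1, -0.29, -1, 0, 0, 0, 0.6], [0.1, -0.29, -1, 0, 0, 0, 0.6], [0.1, -0.29, -1, 0, 0, 0, 0.6], [0.1, -0.29, -1, 0, 0, 0, 0.6], [0.1, -0.29, -1, 0, 0, 0, 0.6], [0.1, -0.29, -1, 0, 0, 0, 0.6], [0.1, -0.29, -1, 0, 0, 0, 0.6], [0.1, -0.29, -1, 0, 0, 0, 0.6], [0.1, -0.29, -1, 0, 0, 0, 0.6], [0.1, -0.29, -1, 0, 0, 0, 0.6], [0.1, -0.29, -1, 0, 0, 0, 0.6], [0.1, -0.29, -1, 0, 0, 0, 0.6], [0.1, -0.29, -1, 0, 0, 0, 0.6], [0.1, -0.29, -1, 0, 0, 0, 0.6], [0, 0, 0, 0.13, 0, 0, 0.6], [0, 0, 0, 0.13, 0, 0, 0.6], [0, 0, 0, 0.13, 0, 0, 0.6], [0, 0, 0, 0.13, 0, 0, 0.6], [0, 0, 0, 0.13, 0, 0, 0.6]]], "squeeze": 50}}

```text
t: 2.1
eef_pos: [0.583, -0.1619, 0.1908]
tcp_rot: [-0.257, 1.551, 2.628]
ft_force: [0.2, -0.9, 0.3]
width: 0.051
```

Run:
```python
from h import *
delta([.5875,-.1658,.15],-.24)
o=robot.get_obs(); m=vision.camera_model("wrist"); im=vision.read_camera("wrist")
Rm=R.from_rotvec(m["rvec"]); print("cam",-Rm.inv().apply(m["tvec"])); 
cv2.imwrite("pics/w1.png",im[:,:,::-1]); json.dump({k:np.array(v).tolist() for k,v in m.items()},open("w1.json","w"))
q=[.5655,-.2592,-.24]
for y in(.096,.032,-.032,-.096): print(proj(m,place(q,[[.035,y,.048],[-.035,y,.048]])).round(0).tolist())
```

```text
t 2.1 pos [ 0.583  -0.1619  0.1908] w 0.051 F [ 0.2 -0.9  0.3] j6 3.13
shift units tool xyz [ 1.358  0.096 -0.203] rotvec [-0.0165  0.0191  0.0052]
cam [ 0.66185283 -0.18261547  0.31342316]
[[323.0, 163.0], [324.0, 266.0]]
[[425.0, 162.0], [418.0, 265.0]]
[[526.0, 161.0], [511.0, 264.0]]
[[625.0, 160.0], [603.0, 262.0]]
```

View pics/w1.png

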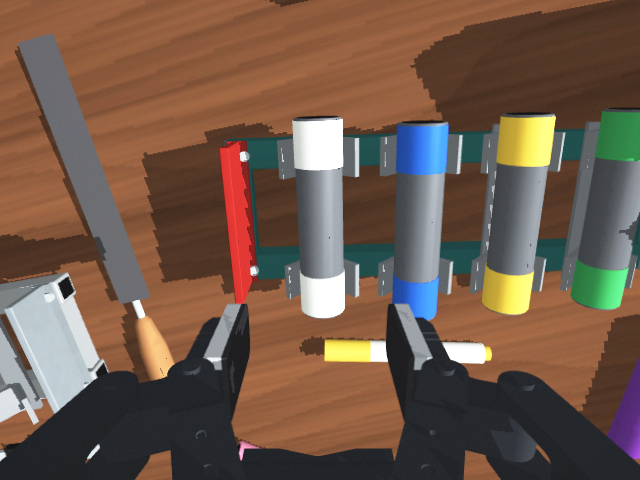

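Run:
```python
from h import *
m={k:np.array(v) for k,v in json.load(open("w1.json")).items()}
L=[[.035,0,.048],[-.035,0,.048]]
P=[]
for n,p,y0 in[("white",[[320,168],[322,274]],-.165),("blue",[[421.5,173],[417.5,282]],-.228),("yellow",[[525,165],[509,270]],-.29),("green",[[622,159],[600,266]],-.353)]:
    q,r=fit(m,L,np.array(p,float),[.56,y0,-.24]); P.append(q); print(n,q.round(4),r.round(1).tolist())
P=np.array(P); d=P[0]-P[3]; print("row dir yaw",np.arctan2(-d[0],d[1]),np.hypot(d[0],d[1]))
# stop ends on z=.06 red top: near(232,143)? skip
```

```text
white [ 0.585  -0.1635 -0.2346] [[0.0, 1.3], [-0.0, -2.5]]
blue [ 0.5655 -0.2256 -0.2162] [[0.0, 1.5], [-0.0, -6.1]]
yellow [ 0.5548 -0.2888 -0.2553] [[-0.0, 1.1], [-0.0, -1.6]]
green [ 0.5429 -0.3502 -0.2437] [[0.0, 1.4], [-0.0, -3.1]]
row dir yaw -0.2215501981950976 0.19134788201499842
```

Request:
{"method": "servo_tool", "body": {"increments": [[[0, 0, 0, -0.15, 0, 0, 0.6], [0, 0, 0, -0.15, 0, 0, 0.6], [0, 0, 0, -0.15, 0, 0, 0.6], [0, 0, 0, -0.15, 0, 0, 0.6], [0, 0, 0, -0.15, 0, 0, 0.6], [0, 0, 0, -0.15, 0, 0, 0.6], [0, 0, 0, -0.15, 0, 0, 0.6], [0, 0, 0, -0.15, 0, 0, 0.6], [0, 0, 0, -0.15, 0, 0, 0.6], [0, 0, 0, -0.15, 0, 0, 0.6], [0, 0, 0, -0.15, 0, 0, 0.6], [0, 0, 0, -0.15, 0, 0, 0.6], [0, 0, 0, -0.15, 0, 0, 0.6], [0, 0, 0, -0.15, 0, 0, 0.6], [0, 0, 0, -0.15, 0, 0, 0.6], [0, 0, 0, -0.15, 0, 0, 0.6], [0, 0, 0, -0.15, 0, 0, 0.6], [0, 0, 0, -0.15, 0, 0, 0.6], [0, 0, 0, -0.15, 0, 0, 0.6], [0, 0, 0, -0.15, 0, 0, 0.6]]]}}

```text
t: 4.15
eef_pos: [0.5788, -0.1613, 0.1819]
tcp_rot: [3.13, 1.535, 2.736]
ft_force: [0.3, -0.3, 0.6]
width: 0.0512
```

Run:
```python
from h import *
delta([.587,-.1645,.10],-.23)
```

```text
t 4.15 pos [ 0.5788 -0.1613  0.1819] w 0.0512 F [ 0.3 -0.3  0.6] j6 0.12
shift units tool xyz [2.718 0.006 0.39 ] rotvec [-0.1643 -0.0357 -0.0033]
```

Request:
{"method": "servo_tool", "body": {"increments": [[[0, 0, 0.1, -0.08, -0.018, 0, 0.6], [0, 0, 0.1, -0.08, -0.018, 0, 0.6], [0.6, 0, 0.1, 0, 0, 0, 0.6], [0.6, 0, 0.1, 0, 0, 0, 0.6], [0.6, 0, 0, 0, 0, 0, 0.6], [0.5, 0, 0, 0, 0, 0, 0.6], [0, 0, 0, 0, 0, 0, 0.6]]]}}

```text
t: 4.85
eef_pos: [0.5898, -0.1645, 0.1086]
tcp_rot: [1.846, 1.567, 1.64]
ft_force: [0.1, 0.9, 0.5]
width: 0.0511
```

Run:
```python
from h import *
delta([.587,-.1645,.05],-.23)
```

```text
t 4.85 pos [ 0.5898 -0.1645  0.1086] w 0.0511 F [0.1 0.9 0.5] j6 -0.07
shift units tool xyz [ 1.955 -0.024 -0.09 ] rotvec [ 0.0246 -0.001  -0.0033]
```

Request:
{"method": "servo_tool", "body": {"increments": [[[0.4, 0, -0.05, 0.02, 0, 0, 0.6], [0.4, 0, -0.04, 0, 0, 0, 0.6], [0.4, 0, 0, 0, 0, 0, 0.6], [0.4, 0, 0, 0, 0, 0, 0.6], [0.4, 0, 0, 0, 0, 0, 0.6], [0, 0, 0, 0, 0, 0, 0.6], [0, 0, 0, 0, 0, 0, 0.2], [0, 0, 0, 0, 0, 0, 0.2], [0, 0, 0, 0, 0, 0, 0.2], [0, 0, 0, 0, 0, 0, 0.2], [0, 0, 0, 0, 0, 0, 0.2]]], "squeeze": 50}}

```text
t: 5.95
eef_pos: [0.5876, -0.164, 0.0454]
tcp_rot: [1.394, 1.568, 1.17]
ft_force: [0.4, 0.4, -1.5]
width: 0.0289
```

Run:
```python
from h import *
delta([.587,-.1645,.05],-.23)
```

```text
t 5.95 pos [ 0.5876 -0.164   0.0454] w 0.0289 F [ 0.4  0.4 -1.5] j6 -0.05
shift units tool xyz [-0.154 -0.021 -0.016] rotvec [ 0.0061  0.0006 -0.0032]
```

Request:
{"method": "servo_tool", "body": {"increments": [[[-0.6, 0, 0, 0, 0, 0, 0.2], [-0.9, 0, 0, 0, 0, 0, 0.2], [-0.9, 0, 0, 0, 0, 0, 0.2], [-0.9, 0.3, -0.1, 0, 0, 0, 0.2], [-0.3, 0.9, -0.3, 0, 0, 0, 0.2], [0, 0.9, -0.3, 0, 0, 0, 0.2], [0, 0.9, -0.3, 0, 0, 0, 0.2], [0, 0.9, -0.3, 0, 0, 0, 0.2], [0, 0.9, -0.3, 0, 0, 0, 0.2], [0, 0.9, -0.3, 0, 0, 0, 0.2], [0, 0.9, -0.3, 0, 0, 0, 0.2], [0, 0.9, -0.3, 0, 0, 0, 0.2], [0, 0.9, -0.3, 0, 0, 0, 0.2], [0, 0.9, -0.3, 0, 0, 0, 0.2], [0, 0.9, -0.3, 0, 0, 0, 0.2], [0, 0.9, -0.3, 0, 0, 0, 0.2], [0, 0.9, -0.3, 0, 0, 0, 0.2], [0, 0.9, -0.3, 0, 0, 0, 0.2], [0, 0.9, -0.3, 0, 0, 0, 0.2], [0, 0, 0, 0, 0, 0, 0.2]]]}}

```text
t: 7.95
eef_pos: [0.5447, 0.2866, 0.1626]
tcp_rot: [0.758, 1.561, 0.53]
ft_force: [-0.0, -0.6, -0.9]
width: 0.0289
```

Run:
```python
from h import *
delta([.549,.3096,.10],-.076)
```

```text
t 7.95 pos [0.5447 0.2866 0.1626] w 0.0289 F [-0.  -0.6 -0.9] j6 0.71
shift units tool xyz [ 2.09   0.767 -0.047] rotvec [-0.1515  0.0076 -0.0062]
```

Request:
{"method": "servo_tool", "body": {"increments": [[[0, 0.39, 0, -0.075, 0.004, -0.003, 0.2], [0, 0.38, 0, -0.075, 0.003, -0.003, 0.2], [0.4, 0, 0, 0, 0, 0, 0.2], [0.4, 0, 0, 0, 0, 0, 0.2], [0.4, 0, 0, 0, 0, 0, 0.2], [0.2, 0, 0, 0, 0, 0, 0.2], [0, 0, 0, 0, 0, 0, 0.2]]]}}

```text
t: 8.65
eef_pos: [0.548, 0.3067, 0.1158]
tcp_rot: [-1.937, 1.568, -2.014]
ft_force: [-1.4, 0.2, -2.8]
width: 0.0286
```

Run:
```python
from h import *
delta([.549,.3096,.048],-.076)
m=vision.camera_model("wrist"); im=vision.read_camera("wrist")
cv2.imwrite("pics/w2.png",im[:,:,::-1]); json.dump({k:np.array(v).tolist() for k,v in m.items()},open("w2.json","w"))
q=[.5418,.2138,-.076]
for y in(.096,.032,-.032,-.096): print(proj(m,place(q,[[x,y+s*.0225,.05] for x in(.054,.03,-.03,-.054) for s in(1,-1)])).round(0).astype(int).tolist())
```

```text
t 8.65 pos [0.548  0.3067 0.1158] w 0.0286 F [-1.4  0.2 -2.8] j6 0.59
shift units tool xyz [2.259 0.106 0.028] rotvec [-0.0015 -0.0011  0.003 ]
[[365, 368], [280, 368], [367, 328], [278, 328], [371, 214], [275, 214], [373, 162], [273, 162]]
[[244, 368], [159, 368], [241, 328], [154, 328], [234, 214], [138, 214], [231, 162], [131, 162]]
[[124, 367], [41, 366], [117, 327], [32, 327], [98, 214], [5, 214], [90, 163], [-6, 163]]
[[7, 366], [-72, 364], [-3, 326], [-85, 325], [-33, 214], [-121, 215], [-45, 164], [-136, 165]]
```

View pics/w2.png

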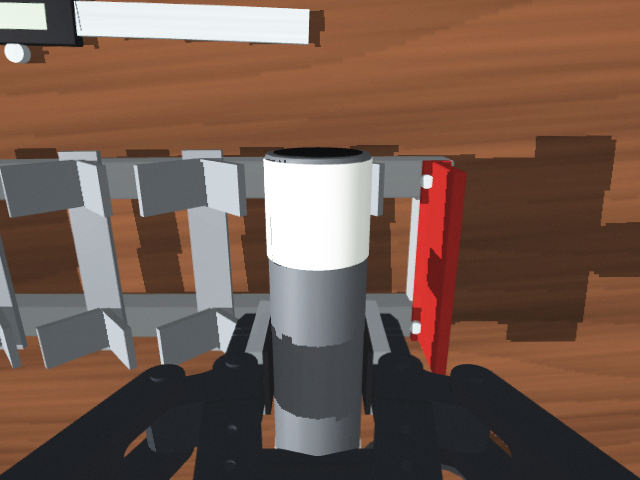

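Run:
```python
from h import *
m={k:np.array(v) for k,v in json.load(open("w2.json")).items()}
# tube in hand: TCP (.548,.3067), axis z .1184
print(proj(m,place([.548,.3067,-.076],[[-.065,0,.1184],[-.065,.015,.1184],[-.065,-.015,.1184],[-.035,.015,.1184],[-.035,-.015,.1184]])).round(1).tolist())
L=[];px=[]
def add(x,y,s,p): L.append([x,y+s*.0245,.05]);px.append(p)
for y,a in((.032,{(-.054,1):(238,160),(-.054,-1):(135,165),(-.03,1):(245,214),(-.03,-1):(141,215)}),(-.032,{(-.054,1):(101,160),(-.054,-1):(2,166),(-.03,1):(108,215),(-.03,-1):(12,215),(.054,1):(132,367),(.054,-1):(43,366)})):
    for (x,s),p in a.items(): add(x,y,s,p)
q,r=fit(m,L,np.array(px,float),[.5418,.2138,-.076]); print(q.round(4),r.round(1).tolist())
print(place(q,[[0,y,.048] for y in(.096,.032,-.032,-.096)]).round(4))
```

```text
[[315.6, 151.2], [368.3, 151.2], [262.9, 151.2], [364.8, 250.7], [266.8, 250.7]]
[ 0.5423  0.2169 -0.076 ] [[4.1, 2.5], [-1.1, -2.1], [-0.1, 0.3], [-0.4, -0.6], [0.2, 3.1], [-5.5, -2.1], [1.1, -0.5], [-4.1, -0.3], [1.6, 0.8], [0.6, 0.8]]
[[0.5496 0.3126 0.048 ]
 [0.5447 0.2488 0.048 ]
 [0.5399 0.185  0.048 ]
 [0.535  0.1212 0.048 ]]
```

Request:
{"method": "servo_tool", "body": {"increments": [[[0.5, 0.15, 0, 0, 0, 0, 0.2], [0.5, 0, 0, 0, 0, 0, 0.2], [0.5, 0, 0, 0, 0, 0, 0.2], [0.4, 0, 0, 0, 0, 0, 0.2], [0, 0, 0, 0, 0, 0, 0.2], [0, 0, 0, 0, 0, 0, 0.2]]]}}

```text
t: 9.3
eef_pos: [0.5494, 0.3121, 0.0559]
tcp_rot: [-0.603, 1.569, -0.682]
ft_force: [0.1, 0.7, -1.0]
width: 0.0289
```

Run:
```python
from h import *
delta([.5475,.3112,.046],-.076)
```

```text
t 9.3 pos [0.5494 0.3121 0.0559] w 0.0289 F [ 0.1  0.7 -1. ] j6 0.6
shift units tool xyz [ 0.332 -0.033 -0.061] rotvec [-0.0029  0.0014  0.001 ]
```

Request:
{"method": "servo_tool", "body": {"increments": [[[0.11, -0.03, -0.06, 0, 0, 0, 0.2], [0.11, 0, 0, 0, 0, 0, 0.2], [0.1, 0, 0, 0, 0, 0, 0.2], [0, 0, 0, 0, 0, 0, 0.2], [0, 0, 0, 0, 0, 0, 0.2]]]}}

```text
t: 9.8
eef_pos: [0.5485, 0.312, 0.0477]
tcp_rot: [0.239, 1.566, 0.16]
ft_force: [0.1, 0.5, -1.9]
width: 0.0288
```

Request:
{"method": "servo_tool", "body": {"increments": [[[0.07, 0, 0, 0, 0, 0, 0.2], [0, 0, 0, 0, 0, 0, 0.2], [0, 0, 0, 0, 0, 0, 0.45], [0, 0, 0, 0, 0, 0, 0.6], [0, 0, 0, 0, 0, 0, 0.6], [-0.5, 0, 0, 0, 0, 0, 0.6], [-0.8, 0, 0, 0, 0, 0, 0.6], [-0.8, 0, 0, 0, 0, 0, 0.6], [-0.8, 0, 0, 0, 0, 0, 0.6], [-0.4, 0, 0, 0, 0, 0, 0.6], [0, 0, 0, 0, 0, 0, 0.6]]]}}

```text
t: 10.9
eef_pos: [0.5484, 0.312, 0.1488]
tcp_rot: [0.32, 1.565, 0.241]
ft_force: [-0.1, 0.3, -0.4]
width: 0.0512
```

Run:
```python
from h import *
m=vision.camera_model("wrist"); im=vision.read_camera("wrist")
cv2.imwrite("pics/w3.png",im[:,:,::-1]); json.dump({k:np.array(v).tolist() for k,v in m.items()},open("w3.json","w"))
delta([.567,-.2265,.16],-.23)
```

```text
t 10.95 pos [0.5481 0.3119 0.1479] w 0.0515 F [-0.1 -0.4  0.3] j6 0.6
shift units tool xyz [ -0.418 -17.839   2.047] rotvec [ 0.1509  0.0045 -0.0016]
```

View pics/w3.png

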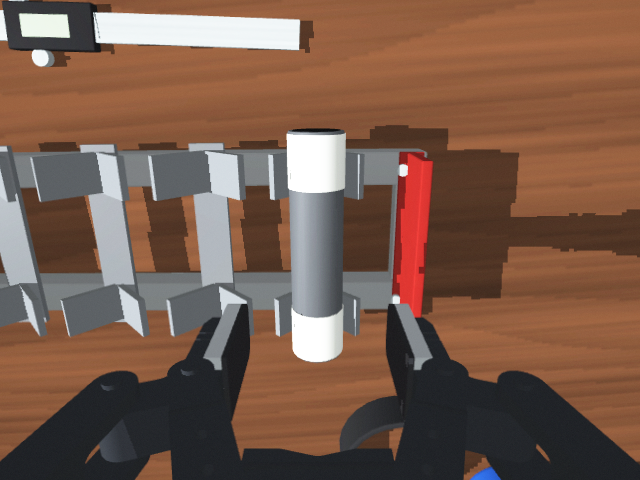

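White is seated: the tube axis at px (317,245) is midway between its V plates (270–363), its two ends stick out equally past the notches, and it lies next to the red stop. Blue is next.

Request:
{"method": "servo_tool", "body": {"increments": [[[-0.2, -0.9, 0.1, 0, 0, 0, 0.6], [-0.1, -0.9, 0.1, 0, 0, 0, 0.6], [0, -0.9, 0.1, 0, 0, 0, 0.6], [0, -0.9, 0.1, 0, 0, 0, 0.6], [0, -0.9, 0.1, 0, 0, 0, 0.6], [0, -0.9, 0.1, 0, 0, 0, 0.6], [0, -0.9, 0.1, 0, 0, 0, 0.6], [0, -0.9, 0.1, 0, 0, 0, 0.6], [0, -0.9, 0.1, 0, 0, 0, 0.6], [0, -0.9, 0.1, 0, 0, 0, 0.6], [0, -0.9, 0.1, 0, 0, 0, 0.6], [0, -0.9, 0.1, 0, 0, 0, 0.6], [0, -0.9, 0.1, 0, 0, 0, 0.6], [0, -0.9, 0.1, 0, 0, 0, 0.6], [0, -0.9, 0.1, 0, 0, 0, 0.6], [0, -0.9, 0.1, 0, 0, 0, 0.6], [0, -0.9, 0.1, 0, 0, 0, 0.6], [0, -0.9, 0.1, 0, 0, 0, 0.6], [0, -0.9, 0.1, 0, 0, 0, 0.6], [0, 0, 0, 0.15, 0, 0, 0.6]]]}}

```text
t: 12.95
eef_pos: [0.5525, -0.2237, 0.1231]
tcp_rot: [-2.922, 1.534, 3.133]
ft_force: [0.1, 0.2, 0.8]
width: 0.0512
```

Run:
```python
from h import *
delta([.5685,-.227,.10],-.23)
```

```text
t 12.95 pos [ 0.5525 -0.2237  0.1231] w 0.0512 F [0.1 0.2 0.8] j6 -0.15
shift units tool xyz [0.749 0.02  0.571] rotvec [ 0.0022 -0.0362  0.0081]
```

Request:
{"method": "servo_tool", "body": {"increments": [[[0, 0, 0.28, 0, -0.036, 0.008, 0.6], [0, 0, 0.28, 0, 0, 0, 0.6], [0.3, 0, 0, 0, 0, 0, 0.6], [0.3, 0, 0, 0, 0, 0, 0.6], [0, 0, 0, 0, 0, 0, 0.6]]]}}

```text
t: 13.45
eef_pos: [0.5665, -0.2276, 0.0965]
tcp_rot: [3.011, 1.56, 2.779]
ft_force: [-0.6, -0.0, -0.1]
width: 0.0512
```

Run:
```python
from h import *
delta([.5685,-.227,.046],-.23)
m=vision.camera_model("wrist"); im=vision.read_camera("wrist")
cv2.imwrite("pics/w4.png",im[:,:,::-1])
for q in([.5685,-.227,-.23],[.557,-.289,-.23]): print(proj(m,place(q,[[x,s*.015,.048] for x in(-.065,-.035,.035) for s in(1,-1)])).round(0).astype(int).tolist())
```

```text
t 13.45 pos [ 0.5665 -0.2276  0.0965] w 0.0512 F [-0.6 -0.  -0.1] j6 -0.15
shift units tool xyz [1.682 0.033 0.077] rotvec [-0.0021 -0.0103 -0.0014]
[[355, 143], [281, 143], [354, 215], [283, 216], [350, 359], [287, 359]]
[[200, 151], [127, 151], [206, 222], [136, 223], [218, 364], [155, 364]]
```

View pics/w4.png

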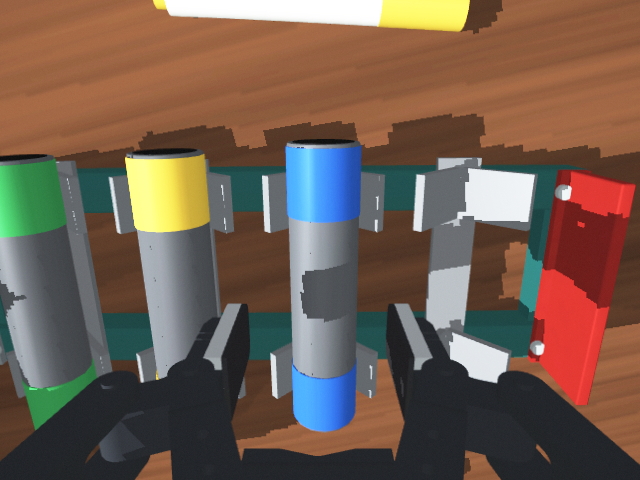

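Request:
{"method": "servo_tool", "body": {"increments": [[[0.3, 0.06, 0.08, 0, -0.01, 0, 0.6], [0.4, 0, 0, 0, 0, 0, 0.6], [0.4, 0, 0, 0, 0, 0, 0.6], [0.4, 0, 0, 0, 0, 0, 0.6], [0.15, 0, 0, 0, 0, 0, 0.6], [0, 0, 0, 0, 0, 0, 0.6], [0, 0, 0, 0, 0, 0, 0.2], [0, 0, 0, 0, 0, 0, 0.2], [0, 0, 0, 0, 0, 0, 0.2], [0, 0, 0, 0, 0, 0, 0.2]]]}}

```text
t: 14.5
eef_pos: [0.5692, -0.2256, 0.0447]
tcp_rot: [2.205, 1.569, 1.975]
ft_force: [-0.5, 0.2, -1.2]
width: 0.0292
```

Run:
```python
from h import *
delta([.5435,.2482,.16],-.076)
```

```text
t 14.5 pos [ 0.5692 -0.2256  0.0447] w 0.0292 F [-0.5  0.2 -1.2] j6 -0.15
shift units tool xyz [-3.824 15.183 -4.446] rotvec [-0.1545 -0.0007 -0.0012]
```

Request:
{"method": "servo_tool", "body": {"increments": [[[-0.6, 0, 0, 0, 0, 0, 0.2], [-0.9, 0, 0, 0, 0, 0, 0.2], [-0.9, 0, 0, 0, 0, 0, 0.2], [-0.9, 0.3, -0.1, 0, 0, 0, 0.2], [-0.3, 0.95, -0.28, 0, 0, 0, 0.2], [0, 0.95, -0.28, 0, 0, 0, 0.2], [0, 0.95, -0.28, 0, 0, 0, 0.2], [0, 0.95, -0.28, 0, 0, 0, 0.2], [0, 0.95, -0.28, 0, 0, 0, 0.2], [0, 0.95, -0.28, 0, 0, 0, 0.2], [0, 0.95, -0.28, 0, 0, 0, 0.2], [0, 0.95, -0.28, 0, 0, 0, 0.2], [0, 0.95, -0.28, 0, 0, 0, 0.2], [0, 0.95, -0.28, 0, 0, 0, 0.2], [0, 0.95, -0.28, 0, 0, 0, 0.2], [0, 0.95, -0.28, 0, 0, 0, 0.2], [0, 0.95, -0.28, 0, 0, 0, 0.2], [0, 0.95, -0.28, 0, 0, 0, 0.2], [0, 0.95, -0.28, 0, 0, 0, 0.2], [0, 0, 0, -0.15, 0, 0, 0.2]]]}}

```text
t: 16.5
eef_pos: [0.5443, 0.2455, 0.1614]
tcp_rot: [0.368, 1.563, 0.286]
ft_force: [0.1, -1.1, -1.7]
width: 0.0288
```

Run:
```python
from h import *
delta([.5440,.2482,.10],-.076)
```

```text
t 16.5 pos [0.5443 0.2455 0.1614] w 0.0288 F [ 0.1 -1.1 -1.7] j6 0.51
shift units tool xyz [ 2.046  0.083 -0.035] rotvec [-0.0068  0.0077 -0.003 ]
```

Request:
{"method": "servo_tool", "body": {"increments": [[[0, 0.05, -0.03, 0, 0.008, -0.003, 0.2], [0, 0, 0, 0, 0, 0, 0.2], [0.6, 0, 0, 0, 0, 0, 0.2], [0.7, 0, 0, 0, 0, 0, 0.2], [0.7, 0, 0, 0, 0, 0, 0.2], [0.6, 0, 0, 0, 0, 0, 0.2], [0.3, 0, 0, 0, 0, 0, 0.2], [0.2, 0, 0, 0, 0, 0, 0.2], [0, 0, 0, 0, 0, 0, 0.2], [0, 0, 0, 0, 0, 0, 0.2]]]}}

```text
t: 17.5
eef_pos: [0.5456, 0.2444, 0.0681]
tcp_rot: [0.428, 1.568, 0.32]
ft_force: [0.0, 0.4, -1.9]
width: 0.0288
```

Run:
```python
from h import *
delta([.5440,.2482,.0455],-.076)
```

```text
t 17.5 pos [0.5456 0.2444 0.0681] w 0.0288 F [ 0.   0.4 -1.9] j6 0.53
shift units tool xyz [ 0.752  0.12  -0.069] rotvec [-0.0311  0.0027 -0.0012]
```

Request:
{"method": "servo_tool", "body": {"increments": [[[0.1, 0.12, -0.06, -0.03, 0, 0, 0.2], [0.2, 0, 0, 0, 0, 0, 0.2], [0.2, 0, 0, 0, 0, 0, 0.2], [0.1, 0, 0, 0, 0, 0, 0.2], [0, 0, 0, 0, 0, 0, 0.2]]]}}

```text
t: 18.0
eef_pos: [0.5454, 0.2494, 0.0509]
tcp_rot: [0.462, 1.564, 0.387]
ft_force: [0.3, 0.1, -1.3]
width: 0.0287
```

Run:
```python
from h import *
delta([.5440,.2482,.0455],-.076)
```

```text
t 18.0 pos [0.5454 0.2494 0.0509] w 0.0287 F [ 0.3  0.1 -1.3] j6 0.5
shift units tool xyz [ 0.179 -0.043 -0.045] rotvec [ 0.0013  0.0062 -0.0031]
```

Request:
{"method": "servo_tool", "body": {"increments": [[[0.09, -0.04, -0.04, 0, 0, 0, 0.2], [0.09, 0, 0, 0, 0, 0, 0.2], [0, 0, 0, 0, 0, 0, 0.2], [0, 0, 0, 0, 0, 0, 0.45], [0, 0, 0, 0, 0, 0, 0.6], [0, 0, 0, 0, 0, 0, 0.6], [-0.5, 0, 0, 0, 0, 0, 0.6], [-0.8, 0, 0, 0, 0, 0, 0.6], [-0.8, 0, 0, 0, 0, 0, 0.6], [-0.8, 0, 0, 0, 0, 0, 0.6], [-0.6, 0, 0, 0, 0, 0, 0.6], [-0.4, 0, 0, 0, 0, 0, 0.6], [0, 0, 0, 0, 0, 0, 0.6]]]}}

```text
t: 19.3
eef_pos: [0.5437, 0.2479, 0.1678]
tcp_rot: [0.47, 1.562, 0.395]
ft_force: [-0.7, 0.4, 0.7]
width: 0.0511
```

Run:
```python
from h import *
m=vision.camera_model("wrist"); im=vision.read_camera("wrist")
cv2.imwrite("pics/w5.png",im[:,:,::-1])
delta([.558,-.2885,.16],-.23)
```

```text
t 19.35 pos [0.5434 0.2478 0.1668] w 0.051 F [-0.3 -0.2 -0.6] j6 0.5
shift units tool xyz [  0.177 -17.79    1.822] rotvec [ 0.1551  0.0066 -0.0039]
```

View pics/w5.png

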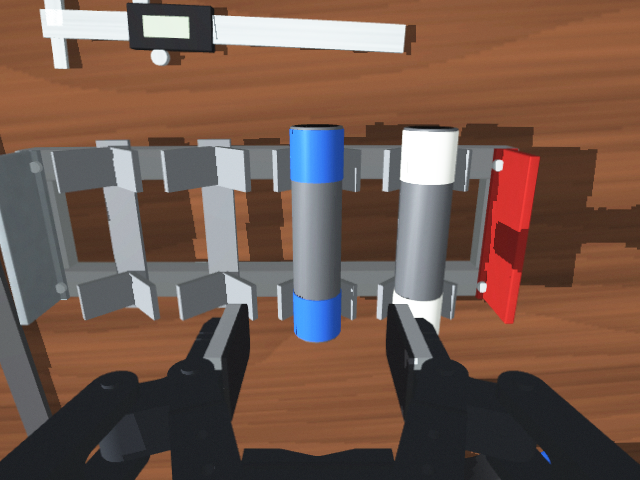

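Blue is seated beside white, with its axis at px (317,235) midway between its V plates and its ends level with white's. Yellow is next.

Request:
{"method": "servo_tool", "body": {"increments": [[[-0.1, -0.9, 0.13, 0, 0, 0, 0.6], [0, -0.9, 0.13, 0, 0, 0, 0.6], [0, -0.9, 0.13, 0, 0, 0, 0.6], [0, -0.9, 0.13, 0, 0, 0, 0.6], [0, -0.9, 0.13, 0, 0, 0, 0.6], [0, -0.9, 0.13, 0, 0, 0, 0.6], [0, -0.9, 0.13, 0, 0, 0, 0.6], [0, -0.9, 0.13, 0, 0, 0, 0.6], [0, -0.9, 0.13, 0, 0, 0, 0.6], [0, -0.9, 0.13, 0, 0, 0, 0.6], [0, -0.9, 0.13, 0, 0, 0, 0.6], [0, -0.9, 0.13, 0, 0, 0, 0.6], [0, -0.9, 0.13, 0, 0, 0, 0.6], [0, -0.9, 0.13, 0, 0, 0, 0.6], [0, -0.9, 0.13, 0, 0, 0, 0.6], [0, -0.9, 0.13, 0, 0, 0, 0.6], [0, -0.9, 0.13, 0, 0, 0, 0.6], [0, -0.9, 0.13, 0, 0, 0, 0.6], [0, -0.9, 0.13, 0, 0, 0, 0.6], [0, 0, 0, 0.15, 0, 0, 0.6]]]}}

```text
t: 21.35
eef_pos: [0.5696, -0.2882, 0.1366]
tcp_rot: [-3.137, 1.538, 2.923]
ft_force: [-0.3, -0.9, 0.1]
width: 0.0513
```

Run:
```python
from h import *
delta([.558,-.2885,.10],-.23)
```

```text
t 21.35 pos [ 0.5696 -0.2882  0.1366] w 0.0513 F [-0.3 -0.9  0.1] j6 -0.24
shift units tool xyz [ 1.23  -0.095 -0.335] rotvec [ 0.0062 -0.0327  0.0003]
```

Request:
{"method": "servo_tool", "body": {"increments": [[[0, -0.09, -0.18, 0, -0.033, 0, 0.6], [0.2, 0, -0.16, 0, 0, 0, 0.6], [0.4, 0, 0, 0, 0, 0, 0.6], [0.4, 0, 0, 0, 0, 0, 0.6], [0.1, 0, 0, 0, 0, 0, 0.6], [0, 0, 0, 0, 0, 0, 0.6]]]}}

```text
t: 21.95
eef_pos: [0.556, -0.2876, 0.0933]
tcp_rot: [2.874, 1.56, 2.647]
ft_force: [0.2, -0.0, -0.8]
width: 0.0511
```

Run:
```python
from h import *
delta([.558,-.2885,.0455],-.23)
m=vision.camera_model("wrist"); im=vision.read_camera("wrist")
cv2.imwrite("pics/w6.png",im[:,:,::-1])
for q in([.558,-.2885,-.23],[.546,-.352,-.23]): print(proj(m,place(q,[[x,s*.015,.048] for x in(-.065,-.035,.035) for s in(1,-1)])).round(0).astype(int).tolist())
```

```text
t 21.95 pos [ 0.556  -0.2876  0.0933] w 0.0511 F [ 0.2 -0.  -0.8] j6 -0.25
shift units tool xyz [ 1.593 -0.018  0.087] rotvec [ 0.0027 -0.0105 -0.0029]
[[353, 145], [277, 145], [351, 218], [279, 218], [347, 363], [283, 363]]
[[191, 152], [116, 152], [197, 224], [126, 224], [209, 368], [146, 368]]
```

View pics/w6.png

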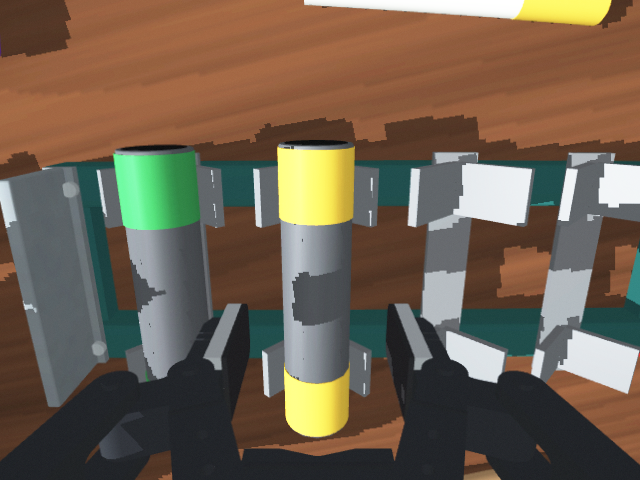

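Request:
{"method": "servo_tool", "body": {"increments": [[[0.3, 0, 0.1, 0, -0.01, 0, 0.6], [0.4, 0, 0, 0, 0, 0, 0.6], [0.4, 0, 0, 0, 0, 0, 0.6], [0.4, 0, 0, 0, 0, 0, 0.6], [0.1, 0, 0, 0, 0, 0, 0.6], [0, 0, 0, 0, 0, 0, 0.6], [0, 0, 0, 0, 0, 0, 0.2], [0, 0, 0, 0, 0, 0, 0.2], [0, 0, 0, 0, 0, 0, 0.2], [0, 0, 0, 0, 0, 0, 0.2]]]}}

```text
t: 23.0
eef_pos: [0.56, -0.289, 0.0422]
tcp_rot: [0.424, 1.569, 0.197]
ft_force: [-0.4, -0.3, -1.1]
width: 0.0287
```

Run:
```python
from h import *
delta([.539,.1844,.16],-.076)
```

```text
t 23.0 pos [ 0.56   -0.289   0.0422] w 0.0287 F [-0.4 -0.3 -1.1] j6 -0.25
shift units tool xyz [-3.922 15.22  -4.229] rotvec [-0.1511  0.0019 -0.0007]
```

Request:
{"method": "servo_tool", "body": {"increments": [[[-0.6, 0, 0, 0, 0, 0, 0.2], [-0.9, 0, 0, 0, 0, 0, 0.2], [-0.9, 0, 0, 0, 0, 0, 0.2], [-0.9, 0.3, -0.1, 0, 0, 0, 0.2], [-0.3, 0.95, -0.27, 0, 0, 0, 0.2], [0, 0.95, -0.27, 0, 0, 0, 0.2], [0, 0.95, -0.27, 0, 0, 0, 0.2], [0, 0.95, -0.27, 0, 0, 0, 0.2], [0, 0.95, -0.27, 0, 0, 0, 0.2], [0, 0.95, -0.27, 0, 0, 0, 0.2], [0, 0.95, -0.27, 0, 0, 0, 0.2], [0, 0.95, -0.27, 0, 0, 0, 0.2], [0, 0.95, -0.27, 0, 0, 0, 0.2], [0, 0.95, -0.27, 0, 0, 0, 0.2], [0, 0.95, -0.27, 0, 0, 0, 0.2], [0, 0.95, -0.27, 0, 0, 0, 0.2], [0, 0.95, -0.27, 0, 0, 0, 0.2], [0, 0.95, -0.27, 0, 0, 0, 0.2], [0, 0.95, -0.27, 0, 0, 0, 0.2], [0, 0, 0, -0.15, 0, 0, 0.2]]]}}

```text
t: 25.0
eef_pos: [0.5357, 0.1847, 0.1596]
tcp_rot: [0.877, 1.559, 0.801]
ft_force: [0.2, -0.3, -1.3]
width: 0.0284
```

Run:
```python
from h import *
delta([.539,.1844,.06],-.076)
```

```text
t 25.0 pos [0.5357 0.1847 0.1596] w 0.0284 F [ 0.2 -0.3 -1.3] j6 0.41
shift units tool xyz [ 3.32  -0.032  0.084] rotvec [-0.      0.0078 -0.0094]
```

Request:
{"method": "servo_tool", "body": {"increments": [[[0, 0, 0.08, 0, 0.008, -0.009, 0.2], [0, 0, 0, 0, 0, 0, 0.2], [0.6, 0, 0, 0, 0, 0, 0.2], [0.7, 0, 0, 0, 0, 0, 0.2], [0.7, 0, 0, 0, 0, 0, 0.2], [0.6, 0, 0, 0, 0, 0, 0.2], [0.3, 0, 0, 0, 0, 0, 0.2], [0.2, 0, 0, 0, 0, 0, 0.2], [0, 0, 0, 0, 0, 0, 0.2], [0, 0, 0, 0, 0, 0, 0.2]]]}}

```text
t: 26.0
eef_pos: [0.5404, 0.1823, 0.0659]
tcp_rot: [0.676, 1.568, 0.576]
ft_force: [0.6, -0.3, -1.4]
width: 0.0288
```

Run:
```python
from h import *
delta([.539,.1844,.043],-.076)
```

```text
t 26.0 pos [0.5404 0.1823 0.0659] w 0.0288 F [ 0.6 -0.3 -1.4] j6 0.42
shift units tool xyz [ 0.764  0.064 -0.054] rotvec [-0.0237  0.0019 -0.0015]
```

Request:
{"method": "servo_tool", "body": {"increments": [[[0.1, 0.06, -0.05, -0.02, 0, 0, 0.2], [0.2, 0, 0, 0, 0, 0, 0.2], [0.2, 0, 0, 0, 0, 0, 0.2], [0.1, 0, 0, 0, 0, 0, 0.2], [0, 0, 0, 0, 0, 0, 0.2]]]}}

```text
t: 26.5
eef_pos: [0.5404, 0.185, 0.0487]
tcp_rot: [0.513, 1.564, 0.435]
ft_force: [0.4, -0.3, -0.8]
width: 0.0289
```

Run:
```python
from h import *
delta([.539,.1844,.043],-.076)
```

```text
t 26.5 pos [0.5404 0.185  0.0487] w 0.0289 F [ 0.4 -0.3 -0.8] j6 0.41
shift units tool xyz [ 0.189 -0.026 -0.044] rotvec [-0.0023  0.0055 -0.0031]
```

Request:
{"method": "servo_tool", "body": {"increments": [[[0.1, -0.02, -0.04, 0, 0, 0, 0.2], [0.09, 0, 0, 0, 0, 0, 0.2], [0, 0, 0, 0, 0, 0, 0.2], [0, 0, 0, 0, 0, 0, 0.45], [0, 0, 0, 0, 0, 0, 0.6], [0, 0, 0, 0, 0, 0, 0.6], [-0.5, 0, 0, 0, 0, 0, 0.6], [-0.8, 0, 0, 0, 0, 0, 0.6], [-0.8, 0, 0, 0, 0, 0, 0.6], [-0.8, 0, 0, 0, 0, 0, 0.6], [-0.6, 0, 0, 0, 0, 0, 0.6], [-0.6, 0, 0, 0, 0, 0, 0.6], [0, 0, 0, 0, 0, 0, 0.6]]]}}

```text
t: 27.8
eef_pos: [0.5388, 0.1843, 0.1717]
tcp_rot: [0.485, 1.562, 0.407]
ft_force: [0.4, 0.4, -0.1]
width: 0.0514
```

Run:
```python
from h import *
m=vision.camera_model("wrist"); im=vision.read_camera("wrist")
cv2.imwrite("pics/w7.png",im[:,:,::-1])
delta([.547,-.3515,.14],-.23)
```

```text
t 27.85 pos [0.5383 0.1841 0.1702] w 0.0511 F [-0.3 -0.7 -0.2] j6 0.41
shift units tool xyz [  0.958 -17.78    1.682] rotvec [ 0.1515  0.0059 -0.0038]
```

View pics/w7.png

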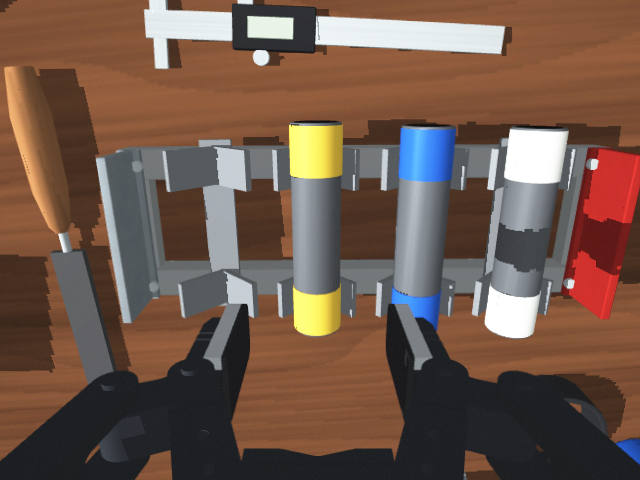

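Yellow is seated in the third place, with its axis at px (316,230) and its ends within about 2 mm of its neighbours'. Green is last.

Request:
{"method": "servo_tool", "body": {"increments": [[[0, -0.9, 0.11, 0, 0, 0, 0.6], [0, -0.9, 0.11, 0, 0, 0, 0.6], [0, -0.9, 0.11, 0, 0, 0, 0.6], [0, -0.9, 0.11, 0, 0, 0, 0.6], [0, -0.9, 0.11, 0, 0, 0, 0.6], [0, -0.9, 0.11, 0, 0, 0, 0.6], [0, -0.9, 0.11, 0, 0, 0, 0.6], [0, -0.9, 0.11, 0, 0, 0, 0.6], [0, -0.9, 0.11, 0, 0, 0, 0.6], [0, -0.9, 0.11, 0, 0, 0, 0.6], [0, -0.9, 0.11, 0, 0, 0, 0.6], [0, -0.9, 0.11, 0, 0, 0, 0.6], [0, -0.9, 0.11, 0, 0, 0, 0.6], [0, -0.9, 0.11, 0, 0, 0, 0.6], [0, -0.9, 0.11, 0, 0, 0, 0.6], [0, -0.9, 0.11, 0, 0, 0, 0.6], [0, -0.9, 0.11, 0, 0, 0, 0.6], [0, -0.9, 0.11, 0, 0, 0, 0.6], [0, -0.9, 0.11, 0, 0, 0, 0.6], [0, 0, 0, 0.15, 0, 0, 0.6]]]}}

```text
t: 29.85
eef_pos: [0.5516, -0.3502, 0.1352]
tcp_rot: [2.991, 1.541, 2.763]
ft_force: [-0.0, 0.6, 0.2]
width: 0.0512
```

Run:
```python
from h import *
delta([.547,-.3515,.10],-.23)
```

```text
t 29.85 pos [ 0.5516 -0.3502  0.1352] w 0.0512 F [-0.   0.6  0.2] j6 -0.34
shift units tool xyz [ 1.178 -0.082 -0.104] rotvec [ 0.0024 -0.0295 -0.0044]
```

Request:
{"method": "servo_tool", "body": {"increments": [[[0, -0.07, -0.1, 0, -0.03, -0.004, 0.6], [0.2, 0, 0, 0, 0, 0, 0.6], [0.4, 0, 0, 0, 0, 0, 0.6], [0.4, 0, 0, 0, 0, 0, 0.6], [0.1, 0, 0, 0, 0, 0, 0.6], [0, 0, 0, 0, 0, 0, 0.6]]]}}

```text
t: 30.45
eef_pos: [0.5457, -0.3505, 0.0914]
tcp_rot: [2.715, 1.56, 2.485]
ft_force: [-0.5, -0.3, 0.3]
width: 0.0511
```

Run:
```python
from h import *
delta([.547,-.3515,.0465],-.23)
m=vision.camera_model("wrist"); im=vision.read_camera("wrist")
cv2.imwrite("pics/w8.png",im[:,:,::-1])
print(proj(m,place([.547,-.3515,-.23],[[x,s*.015,.048] for x in(-.065,-.035,.035) for s in(1,-1)])).round(0).astype(int).tolist())
```

```text
t 30.45 pos [ 0.5457 -0.3505  0.0914] w 0.0511 F [-0.5 -0.3  0.3] j6 -0.34
shift units tool xyz [ 1.495 -0.031  0.065] rotvec [-0.0009 -0.0098 -0.0044]
[[352, 144], [275, 144], [350, 218], [277, 218], [347, 364], [282, 365]]
```

View pics/w8.png

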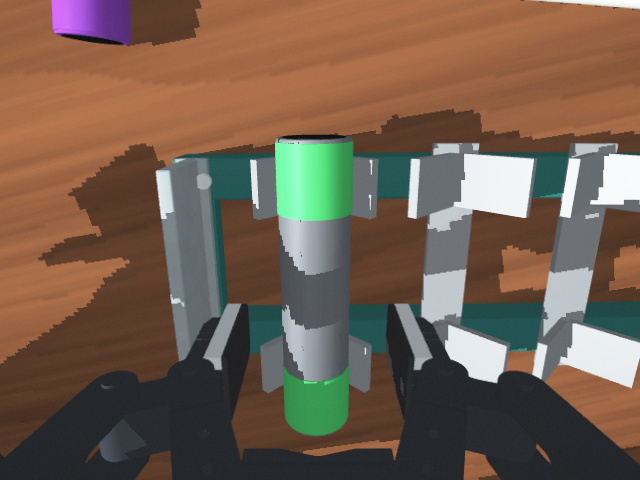

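Request:
{"method": "servo_tool", "body": {"increments": [[[0.3, -0.02, 0.04, 0, -0.01, 0, 0.6], [0.4, 0, 0, 0, 0, 0, 0.6], [0.4, 0, 0, 0, 0, 0, 0.6], [0.3, 0, 0, 0, 0, 0, 0.6], [0, 0, 0, 0, 0, 0, 0.6], [0, 0, 0, 0, 0, 0, 0.6], [0, 0, 0, 0, 0, 0, 0.2], [0, 0, 0, 0, 0, 0, 0.2], [0, 0, 0, 0, 0, 0, 0.2], [0, 0, 0, 0, 0, 0, 0.2]]]}}

```text
t: 31.5
eef_pos: [0.5481, -0.3519, 0.0489]
tcp_rot: [0.724, 1.568, 0.494]
ft_force: [0.6, 0.3, -2.2]
width: 0.0287
```

Run:
```python
from h import *
delta([.5345,.1206,.16],-.076)
```

```text
t 31.5 pos [ 0.5481 -0.3519  0.0489] w 0.0287 F [ 0.6  0.3 -2.2] j6 -0.34
shift units tool xyz [-3.68  15.238 -4.026] rotvec [-0.1542  0.0026 -0.002 ]
```

Request:
{"method": "servo_tool", "body": {"increments": [[[-0.6, 0, 0, 0, 0, 0, 0.2], [-0.9, 0, 0, 0, 0, 0, 0.2], [-0.9, 0, 0, 0, 0, 0, 0.2], [-0.9, 0.3, -0.1, 0, 0, 0, 0.2], [-0.3, 0.95, -0.25, 0, 0, 0, 0.2], [0, 0.95, -0.25, 0, 0, 0, 0.2], [0, 0.95, -0.25, 0, 0, 0, 0.2], [0, 0.95, -0.25, 0, 0, 0, 0.2], [0, 0.95, -0.25, 0, 0, 0, 0.2], [0, 0.95, -0.25, 0, 0, 0, 0.2], [0, 0.95, -0.25, 0, 0, 0, 0.2], [0, 0.95, -0.25, 0, 0, 0, 0.2], [0, 0.95, -0.25, 0, 0, 0, 0.2], [0, 0.95, -0.25, 0, 0, 0, 0.2], [0, 0.95, -0.25, 0, 0, 0, 0.2], [0, 0.95, -0.25, 0, 0, 0, 0.2], [0, 0.95, -0.25, 0, 0, 0, 0.2], [0, 0.95, -0.25, 0, 0, 0, 0.2], [0, 0.95, -0.25, 0, 0, 0, 0.2], [0, 0, 0, -0.15, 0, 0, 0.2]]]}}

```text
t: 33.5
eef_pos: [0.5323, 0.1198, 0.1634]
tcp_rot: [1.426, 1.559, 1.347]
ft_force: [0.7, -1.3, -1.7]
width: 0.0285
```

Run:
```python
from h import *
delta([.5345,.1206,.06],-.076)
```

```text
t 33.5 pos [0.5323 0.1198 0.1634] w 0.0285 F [ 0.7 -1.3 -1.7] j6 0.3
shift units tool xyz [ 3.447 -0.007  0.065] rotvec [-0.0035  0.0017 -0.0116]
```

Request:
{"method": "servo_tool", "body": {"increments": [[[0, 0, 0.05, 0, 0.002, -0.011, 0.2], [0, 0, 0, 0, 0, 0, 0.2], [0.6, 0, 0, 0, 0, 0, 0.2], [0.7, 0, 0, 0, 0, 0, 0.2], [0.7, 0, 0, 0, 0, 0, 0.2], [0.6, 0, 0, 0, 0, 0, 0.2], [0.3, 0, 0, 0, 0, 0, 0.2], [0.2, 0, 0, 0, 0, 0, 0.2], [0, 0, 0, 0, 0, 0, 0.2], [0, 0, 0, 0, 0, 0, 0.2]]]}}

```text
t: 34.5
eef_pos: [0.5351, 0.1174, 0.0691]
tcp_rot: [0.408, 1.569, 0.305]
ft_force: [-0.6, 0.3, -1.6]
width: 0.0287
```

Run:
```python
from h import *
delta([.5345,.1206,.0495],-.076)
```

```text
t 34.5 pos [0.5351 0.1174 0.0691] w 0.0287 F [-0.6  0.3 -1.6] j6 0.32
shift units tool xyz [ 0.654  0.105 -0.033] rotvec [-0.0272  0.0018 -0.0008]
```

Request:
{"method": "servo_tool", "body": {"increments": [[[0.1, 0.09, -0.03, -0.025, 0, 0, 0.2], [0.2, 0, 0, 0, 0, 0, 0.2], [0.15, 0, 0, 0, 0, 0, 0.2], [0.05, 0, 0, 0, 0, 0, 0.2], [0, 0, 0, 0, 0, 0, 0.2]]]}}

```text
t: 35.0
eef_pos: [0.536, 0.1209, 0.0551]
tcp_rot: [0.342, 1.565, 0.266]
ft_force: [-0.0, -0.5, -1.6]
width: 0.0285
```

Run:
```python
from h import *
delta([.5345,.1206,.0495],-.076)
```

```text
t 35.0 pos [0.536  0.1209 0.0551] w 0.0285 F [-0.  -0.5 -1.6] j6 0.3
shift units tool xyz [ 0.187 -0.014 -0.049] rotvec [-0.0003  0.0056 -0.002 ]
```

Request:
{"method": "servo_tool", "body": {"increments": [[[0.1, -0.01, -0.04, 0, 0, 0, 0.2], [0.09, 0, 0, 0, 0, 0, 0.2], [0, 0, 0, 0, 0, 0, 0.2], [0, 0, 0, 0, 0, 0, 0.45], [0, 0, 0, 0, 0, 0, 0.6], [0, 0, 0, 0, 0, 0, 0.6], [-0.5, 0, 0, 0, 0, 0, 0.6], [-0.8, 0, 0, 0, 0, 0, 0.6], [-0.8, 0, 0, 0, 0, 0, 0.6], [-0.8, 0, 0, 0, 0, 0, 0.6], [-0.8, 0, 0, 0, 0, 0, 0.6], [-0.8, 0, 0, 0, 0, 0, 0.6], [0, 0, 0, 0, 0, 0, 0.6], [0, -0.9, 0, 0, 0, 0, 0.6], [0, -0.9, 0, 0, 0, 0, 0.6], [0, -0.9, 0, 0, 0, 0, 0.6], [0, -0.9, 0, 0, 0, 0, 0.6], [0, -0.9, 0, 0, 0, 0, 0.6], [0, -0.9, 0, 0, 0, 0, 0.6], [0, 0, 0, 0, 0, 0, 0.6]]]}}

```text
t: 37.0
eef_pos: [0.5218, -0.0453, 0.1881]
tcp_rot: [0.376, 1.561, 0.303]
ft_force: [0.1, 0.7, 0.5]
width: 0.051
```

Request:
{"method": "servo_tool", "body": {"increments": [[[0, -0.9, 0, 0, 0, 0, 0.6], [0, -0.9, 0, 0, 0, 0, 0.6], [0, -0.9, 0, 0, 0, 0, 0.6], [0, -0.9, 0, 0, 0, 0, 0.6], [0, 0, 0, 0, 0, 0, 0.6], [0, 0, 0, 0, 0, 0, 0.6]]]}}

```text
t: 37.6
eef_pos: [0.5137, -0.1537, 0.1847]
tcp_rot: [0.764, 1.561, 0.693]
ft_force: [0.1, -0.3, 0.5]
width: 0.0511
```

Run:
```python
from h import *
m=vision.camera_model("top"); im=vision.read_camera("top")[:,:,::-1]
cv2.imwrite("pics/t2.png",cv2.resize(im[135:245,155:345],None,fx=4,fy=4,interpolation=cv2.INTER_CUBIC))
q=[.5420,.2158,-.076]
for y in(.096,.032,-.032,-.096): print(((proj(m,place(q,[[.065,y,.048],[.035,y,.048],[-.035,y,.048]]))-[154.6,134.6])*4).round(0).astype(int).tolist())
o=robot.get_obs();print(o["t"],o["eef_pos"],o["ft_force"])
```

```text
[[185, 123], [178, 172], [161, 287]]
[[292, 133], [285, 181], [269, 297]]
[[399, 142], [393, 191], [378, 307]]
[[507, 152], [501, 201], [487, 317]]
37.65 [ 0.51368552 -0.15354825  0.1846513 ] [-0.81937271 -0.09972158 -0.1224779 ]
```

View pics/t2.png

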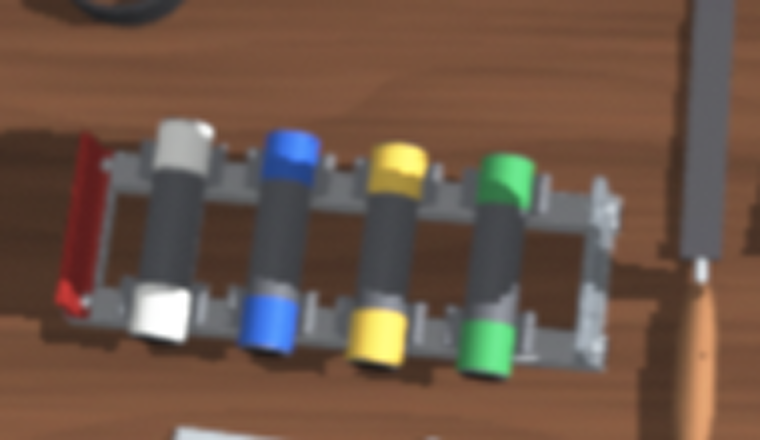

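The top view shows white, blue, yellow and green in order from the red stop. Their lower band edges at rows ≈287, 297, 309 and 319 match the predicted 287, 297, 307 and 317.

```bash
python3 -c "
from workcell import robot; print(robot.sign_off())"
```

```text
the job is handed in; nothing more can be done
None
```

I moved all four tubes to the inspection rack in the order they were cut: white nearest the red stop, then blue, yellow and green. The job was handed in at about 37.7 s of the 102 s limit; signing off gives no verdict.

- **Final top view:** each tube sits in its own pair of notches, in line with the rack. The band edges I read were within about 2 mm lengthwise of where they should be.
- **Wrist views:** white, blue and yellow sat midway between their notch plates after release. I checked green only in the final top view.
- **Setting down and release:** each tube was lowered to about seated height before the gripper opened. The arm then moved well clear, and the force readings stayed near zero.
- **Disagreement:** the top and wrist cameras differed by up to about 3 mm on where the rack and tubes lay. I used values between the two, and the tubes seated well within the 7 mm capture range.
- **Not measured:** I never measured the final tube heights directly; I judged them only by how the tubes look in the notches.

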